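Hang a primed cleat on the spray rail

ROBOT

A 6-joint arm with a two-finger parallel gripper is mounted at the origin on a cart in front of the work surface, level with it; the furniture and walls round the work are solid. World frame = base frame: x ahead of the robot, y to its left, z up, the work surface at z = 0. Lengths are in m, angles in degrees, forces in N, time in s.
With the tool pointing down it reaches from about 0.35 to 1 m from the base axis. Payload 7.1 kg.
Tool frame: the origin (TCP) lies midway between the tips of the shut fingers; the grasp point (between the pads) lies manip.tcp_to_grasp behind it (manip.tcp_to_grasp is the distance from the TCP to the grasp point, in m); z points along the fingers, y is the line along which they close (so a half turn about z gives the same grasp; the last joint's range is limited). The gripper opens to 85 mm and grips with 20 to 120 N. Pads are 22 mm wide; open, the fingers measure 114 mm over their backs; the gripper's body (76 mm by 85 mm) begins 54 mm behind the grasp point. The pads swing forward as they close: fully open they stand 13 mm farther back than shut.
Start: joints at [62.796, 24.242, 93.386, -0, 62.372, -1.089], TCP at [0.275, 0.561, 0.231] pointing down, gripper open.
Joint ranges: [-172.04, 172.04], [-51.8, 120.97], [4.93, 147.93], [-75.15, 255.16], [6.16, 154.13], [-145.62, 145.62]. Speed limits (degrees/s): [136.94, 136.94, 172.46, 180, 180, 180].

INTERFACE

Orientations are given as a 3x3 rotation matrix whose columns are the frame's x, y, z axes.
In Python, from cell import manip, camrig, read_time_s, read_joint_positions, read_dq, read_effort, read_position, read_tool_rot, read_wrist_force, read_wrist_torque, read_width, read_finger_force gives the robot as it stands (manip), with the cameras (camrig) and the readings as plain functions. Calls block until the motion is done:
- manip.goto(position, orientation): joint-space move of the TCP to a pose.
- manip.move_linear(position, frame=None, rate=0.15, f_stop=None): straight line of the TCP; frame=None keeps the orientation; rate is the mean speed in m/s. With f_stop (N) it stops when the force on the tool has changed by that much, and returns True; else False.
- manip.move_j(angles): joint-space move.
- manip.gripper_open() and manip.close(grip_force=None): open the fingers fully, or close them until they stop; grip_force is the grip in N (None keeps the last).
- manip.wait(seconds).
- manip.solve_ik(position, orientation): joint angles nearest the present ones, or None.
- camrig.get_image(name): name is "side" or "top" or "wrist"; returns (picture, depth): 400x640x3 uint8, red, green, blue; 400x640 float32, m along the optical axis (not along the pixel's ray), 0 where there is no reading.
- camrig.camera_info(name): a dict with "camera_matrix" (3x3 intrinsics, pixels), "k1" (the pictures are not rectified: a ray, as slopes to the right and down, at radius r is drawn at 1 + k1 r^2 times it, then the intrinsics apply), "R" (3x3) and "t" (3): a world point X has camera coordinates R X + t. Camera axes: x right, y down, z forward; pixel columns grow to the right and rows downward; lengths in m; the calibration is good to about 2 mm. A picture is of the moment at which its call begins: read the wrist's pose just before it. camera_info takes no time and is no camera call; for the wrist camera it gives the pose at the moment of the call.
A pose or a line that the arm cannot do raises manip.IKError and nothing moves.
- manip.hand_in(): hands the job in; it is judged then, once.
Readings, each from a call of its own:
- read_time_s(): time.
- read_joint_positions(): joint angles.
- read_dq(): joint speeds.
- read_effort(): joint torques, N m.
- read_position(): TCP position.
- read_tool_rot(): TCP orientation.
- read_wrist_force(): force on the tool from outside, world axes, zero at the start.
- read_wrist_torque(): the same for the moment, N m.
- read_width(): finger opening in m.
- read_finger_force(): force on a finger pad.
Only numpy, scipy, OpenCV 4.12 (cv2) and the standard library are available. Lean on these libraries where they do the work, as an engineer would, in place of code of your own. Each camera call takes 0.05 s, during which the arm holds its last target. There are 200 camera calls.

TASK

Hang the red-primed boat cleat on the sloped spray rail: take its roller hanger by the yellow grip, hook it over the bar in the upper half of the rail, and press it down gently until the roller sits on the bar and the brass spring keeper has snapped shut beneath it. Then let go so that it rolls down the bar by itself, see that it has run right to the red stop and leave it hanging there at rest. Do not lean hard on the rail, and leave the things around it where they are.

Things in the scene. Friction and masses are not known exactly. Their poses are not given: they have to be found in the camera images.
- rail_stand: Spray rail, fixed: plywood base 100 x 500 x 18 mm, two blue 20 mm posts (y = -215, 189 high; y = +225, 268 high) behind a stiff aluminium flat bar on edge (6 mm thick, 20 mm high) that rises towards +y. Origin: centre of the base's underside. z up, y along the bar to its upper end, x away from the robot. The bar's middle plane is x = 0.
- rail_load (a point): Place to hang the hanger (within 40 mm along the bar): on the stand at x = 0, y = +100 mm, 213 mm high. The bar's top edge there is anywhere from 201 to 225 mm high: its slope (0.08 to 0.155 rad, about the bolt at y = -215 mm, where the top edge is 176 mm high) is set by hand at the black knob, differs each time, not reported. The bar does not give, but takes at most 20 N. Axes as the stand.
- rail_stop (a point): The red stop block's uphill rubber face: x = 0, y = -130 mm of the stand, 186 mm high, about the bar's top edge there. Axes as the stand. A hanger resting against the stop has its origin 16 to 26 mm uphill of this point (y) and 140 to 150 mm below it (z).
- hanger: Roller hanger with a red horn cleat on its hook, one piece of 0.29 to 0.43 kg, 219 mm high, standing upright on the cleat's flat base (50 mm in x, 84 mm in y; horns 115 mm in y). Origin: centre of the underside; z up. To hang it, its x must point along the stand's x. Dropped on the bar it strikes too hard.
- hanger_grip (a point): Middle of the yellow grip block, 201 mm above the hanger's origin: 14 mm thick in the hanger's x, 32 mm wide in y, 36 mm high. Hold it with the fingers closing along x; opened to 40 mm or more they let the hanger roll away between them along y. Below it, from 183 mm down, are the steel cheeks, 27 mm over both in x, 38 mm in y.
- hanger_roller (a point): Bottom of the groove of the white roller, 147.5 mm above the hanger's origin, on its x = y = 0; the bar's top edge is here when seated. The groove is 8 mm wide with flared flanges 6 mm deep; the roller turns freely on an axle along x and runs down the bar by itself, slower than 0.3 m/s.
- hanger_throat (a point): Middle of the hook's throat, 87 mm above the hanger's origin, open towards its +x. Strap at x = -10.5, arm below at 62 mm, keeper and black guide shoes (flared, 9 mm apart in x) above: move the hanger in +x with the bar's bottom edge above 62 and its top edge below 112 mm until the bar is at x = 0, then lower: the bar slides up past the keeper (about 4 to 9 N) to the roller.
- keeper (a joint): Brass spring flap pinned to the strap 107 mm above the hanger's origin, leaning up and into the throat, tip at x = +1 mm, 125 mm high. Rad: 0 shut, 0.6 fully back; above 0.15 while the bar passes. It snaps shut under the bar's bottom edge 2.5 mm before the roller sits down, and then keeps the hanger from lifting off.
- primer_tin: Paint tin, 71 mm across, 83 mm high; to be left alone. Origin at the centre of its underside.
- masking_tape: Roll of masking tape lying flat, 87 mm across, 25 mm high; to be left alone. Origin at the centre of its underside.
- sanding_block: Cork sanding block, 64 x 106 x 31 mm; to be left alone. Origin at the centre of its underside.

How it is judged:
By the outcome, as a careful person would: the job done as asked, in the order asked, and still so for the second after the job is handed in, with the robot touching nothing.
It also fails if it takes over 61 s, if anything falls off the work surface, if the arm or the gripper's body presses on something with over 40 N, if the wrist force passes 120 N, or if a joint passes its speed limit or range.

## Working session

There is one attempt and no reset: what is moved stays moved. The work goes in short steps, each a Python script; the robot and the scene stay as the last script left them, time stands still between calls to the robot, and variables do not carry over. Pictures are saved under pics/ and viewed, at most 10 in all, crops included, and the job is handed in when it is done.

```bash
mkdir -p pics; ls
cat > h.py <<'E'
import numpy as np, cv2
from cell import manip, camrig, read_time_s, read_joint_positions, read_dq, read_effort, read_position, read_tool_rot, read_wrist_force, read_wrist_torque, read_width, read_finger_force
def cap(n):
    ci=camrig.camera_info(n); im,d=camrig.get_image(n); return ci,im,d
def save(p,im): cv2.imwrite(p,im[:,:,::-1])
def rays(ci,uv):
    K=np.array(ci["camera_matrix"]);k=ci["k1"];R=np.array(ci["R"]);t=np.array(ci["t"])
    uv=np.atleast_2d(uv).astype(float)
    p=np.c_[(uv[:,0]-K[0,2])/K[0,0],(uv[:,1]-K[1,2])/K[1,1]]
    q=p.copy()
    for _ in range(20): q=p/(1+k*(q**2).sum(1,keepdims=True))
    return -R.T@t, q
def pts(ci,uv,d):
    o,q=rays(ci,uv); R=np.array(ci["R"]); d=np.asarray(d,float)
    return (np.c_[q,np.ones(len(q))]*d.reshape(-1,1))@R+o
def onplane(ci,uv,n,c):
    o,q=rays(ci,uv); D=np.c_[q,np.ones(len(q))]@np.array(ci["R"]); n=np.array(n,float)
    return o+D*((c-o@n)/(D@n))[:,None]
def maskpts(ci,im,d,m):
    v,u=np.nonzero(m&(d>0)); return pts(ci,np.c_[u,v],d[v,u])
E
python3 - <<'E'
from h import *
for n in("top","side"):
    ci,im,d=cap(n); save(f"pics/{n}0.png",im); np.savez(f"{n}0.npz",im=im,d=d,**ci)
    print(n,-np.array(ci["R"]).T@ci["t"],np.round(ci["R"],3),ci["camera_matrix"],ci["k1"])
print(manip.tcp_to_grasp,read_time_s(),read_tool_rot())
E
```

```text
cell.py
pics
top [ 0.43294742 -0.12990331  1.10686613] [[-0.001 -1.     0.01 ]
 [-0.997  0.    -0.081]
 [ 0.081 -0.01  -0.997]] [[387.85734687   0.         323.47115496]
 [  0.         387.85734687 196.37887757]
 [  0.           0.           1.        ]] -0.01918869258372634
side [-0.07530823 -1.00624576  0.74832367] [[ 0.837 -0.546  0.012]
 [-0.26  -0.419 -0.87 ]
 [ 0.48   0.725 -0.493]] [[474.87557531   0.         312.56637703]
 [  0.         474.87557531 198.95868708]
 [  0.           0.           1.        ]] -0.0613981424213508
0.0187 0.1 [[-8.97920024e-01  4.40158219e-01 -6.10173863e-04]
 [ 4.40158642e-01  8.97919148e-01 -1.25469553e-03]
 [-4.37775387e-06 -1.39518954e-03 -9.99999027e-01]]
```

View pics/top0.png

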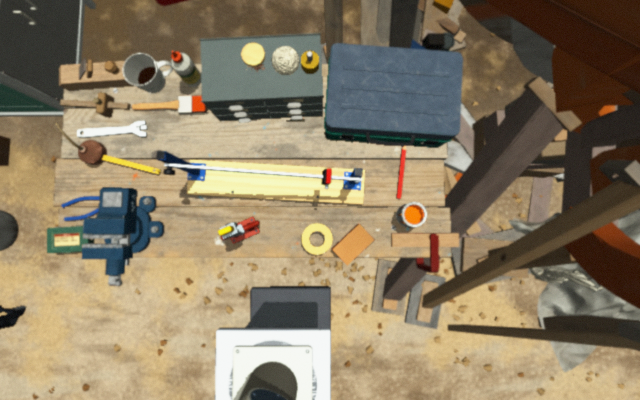

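View pics/side0.png

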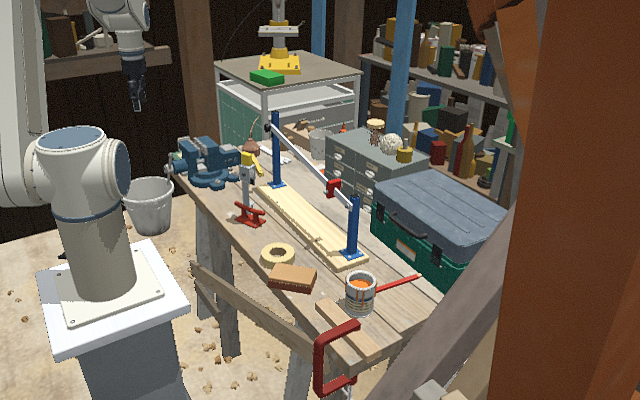

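The top view shows the hanger near (240,231) with its yellow grip near (225,230). The rail runs from (165,160) to (362,180), with the red stop at (327,177). The side view shows the hanger at (248,190). Next I'll measure positions.

Run:
```python
from h import *
def ld(n):
    z=np.load(f"{n}0.npz"); return {k:z[k] for k in("camera_matrix","k1","R","t")},z["im"],z["d"]
for n,roi,post in(("top",(205,275,205,255),(150,375,140,200)),("side",(225,275,145,232),(255,375,105,265))):
    ci,im,d=ld(n); hsv=cv2.cvtColor(im,cv2.COLOR_RGB2HSV); H,S,V=cv2.split(hsv)
    R=np.zeros(H.shape,bool); R[roi[2]:roi[3],roi[0]:roi[1]]=1
    P=np.zeros(H.shape,bool); P[post[2]:post[3],post[0]:post[1]]=1
    for nm,m in(("grip",R&(H>20)&(H<35)&(S>170)&(V>110)),("cleat",R&((H<6)|(H>174))&(S>140)),("stop",P&((H<6)|(H>174))&(S>150)),("blue",P&(H>100)&(H<125)&(S>150))):
        v,u=np.nonzero(m); p=maskpts(ci,im,d,m)
        print(n,nm,m.sum(),"px",u.min(),u.max(),v.min(),v.max(),"med",np.round(np.median(p,0),4),"5%",np.round(np.percentile(p,3,0),3),"95%",np.round(np.percentile(p,97,0),3))
        if nm=="cleat":
            q=p[:,:2]; (c,s,a)=cv2.minAreaRect(q.astype(np.float32)*1000); print("  rect",c,s,a)
        if nm=="blue":
            for hi in(0,1):
                s=p[(p[:,1]>np.median([p[:,1].min(),p[:,1].max()]))==hi]; print("  post",hi,np.round(np.median(s,0),4),np.round(np.percentile(s,[3,97],axis=0),3))
t=cv2.resize(cv2.imread("pics/top0.png")[145:260,150:380],None,fx=3.4,fy=3.4,interpolation=2);cv2.imwrite("pics/tz.png",t)
t=cv2.resize(cv2.imread("pics/side0.png")[100:280,220:390],None,fx=3.3,fy=3.3,interpolation=2);cv2.imwrite("pics/sz.png",t)
```

```text
top grip 75 px 218 232 227 234 med [0.4284 0.0857 0.2189] 5% [0.419 0.073 0.212] 95% [0.435 0.1   0.221]
top cleat 275 px 231 258 217 242 med [0.4329 0.07   0.0082] 5% [0.399 0.043 0.003] 95% [0.456 0.112 0.051]
  rect (430.7116394042969, 81.1253662109375) (46.28337097167969, 94.95182037353516) 24.450233459472656
top stop 72 px 325 330 169 183 med [ 0.5543 -0.1496  0.2048] 5% [ 0.538 -0.154  0.201] 95% [ 0.571 -0.143  0.208]
top blue 320 px 161 359 153 188 med [0.5831 0.2085 0.0417] 5% [ 0.548 -0.23   0.02 ] 95% [0.598 0.228 0.267]
  post 0 [ 0.5563 -0.2152  0.0232] [[ 0.545 -0.238  0.02 ]
 [ 0.585 -0.202  0.172]]
  post 1 [0.5873 0.2091 0.0751] [[0.573 0.198 0.02 ]
 [0.6   0.229 0.267]]
side grip 97 px 241 261 153 175 med [0.4233 0.0779 0.2003] 5% [0.415 0.069 0.186] 95% [0.436 0.096 0.215]
side cleat 361 px 235 265 202 227 med [0.4236 0.0758 0.0097] 5% [0.399 0.038 0.002] 95% [0.451 0.121 0.048]
  rect (426.65350341796875, 81.31756591796875) (49.38399887084961, 105.17990112304688) 21.64332389831543
side stop 284 px 255 369 108 227 med [ 0.5401 -0.15    0.1714] 5% [ 0.431 -0.158  0.002] 95% [0.57  0.063 0.204]
side blue 999 px 268 362 112 259 med [ 0.571  -0.2198  0.0993] 5% [ 0.55 -0.24  0.02] 95% [0.598 0.216 0.253]
  post 0 [ 0.5602 -0.2306  0.0883] [[ 0.544 -0.244  0.02 ]
 [ 0.575 -0.214  0.184]]
  post 1 [0.587  0.2086 0.1182] [[0.572 0.196 0.021]
 [0.6   0.22  0.262]]
```

View pics/tz.png

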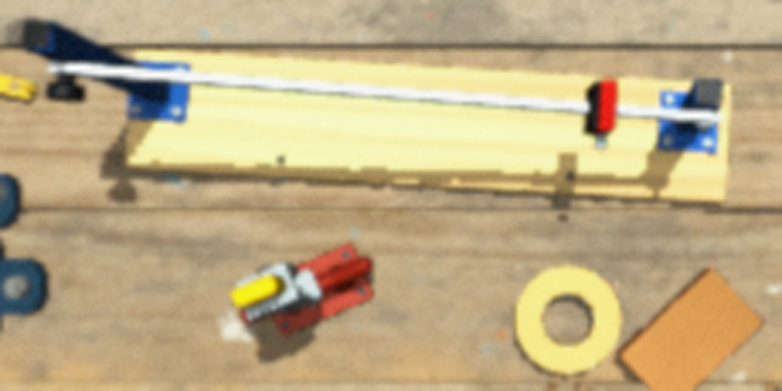

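View pics/sz.png

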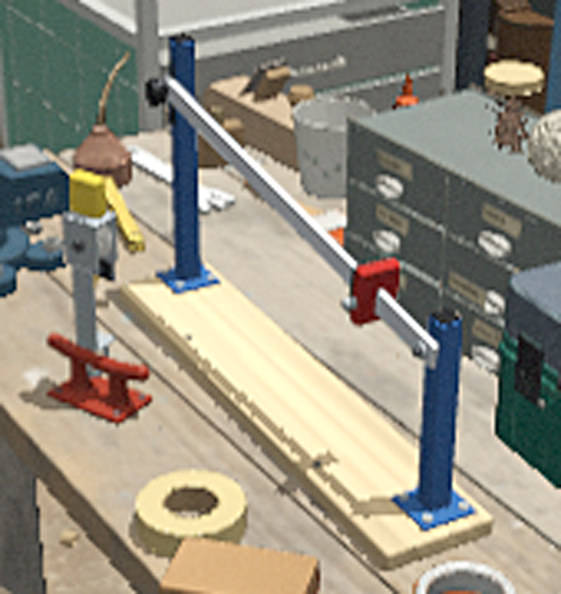

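The zooms show that the hanger's horns are turned about +22° from y. The throat side can't be made out. The bar runs from its knob at the upper left down to the lower right, with the red stop two thirds of the way along. I'll use the depth clouds to find the strap side, the bar line and the base yaw.

Run:
```python
from h import *
def ld(n):
    z=np.load(f"{n}0.npz"); return {k:z[k] for k in("camera_matrix","k1","R","t")},z["im"],z["d"]
for n in("top","side"):
    ci,im,d=ld(n); v,u=np.nonzero(d>0); p=pts(ci,np.c_[u,v],d[v,u]); c=im[v,u]
    hsv=cv2.cvtColor(im,cv2.COLOR_RGB2HSV)[v,u]
    yaw=np.radians(23); ex=np.array([np.cos(yaw),np.sin(yaw)]); ey=np.array([-ex[1],ex[0]])
    L=p[:,:2]-[.4285,.0825]; a=L@ex; b=L@ey
    near=(abs(a)<.035)&(abs(b)<.07)
    for z0,z1 in((.004,.02),(.02,.035),(.035,.06),(.06,.08),(.08,.1),(.1,.12),(.12,.14),(.14,.16),(.16,.18),(.186,.215),(.215,.23)):
        m=near&(p[:,2]>z0)&(p[:,2]<z1)
        if m.sum()>2: print(n,z0,m.sum(),"a",np.round(np.percentile(a[m],[5,50,95])*1e3),"b",np.round(np.percentile(b[m],[5,50,95])*1e3),"rgb",np.median(c[m],0))
    # base plate
    m=(p[:,0]>.45)&(p[:,0]<.68)&(p[:,1]>-.29)&(p[:,1]<.27)&(abs(p[:,2]-.018)<.006)&(hsv[:,1]>60)
    q=(p[m,:2]*1000).astype(np.float32); print(n,"base",m.sum(),cv2.minAreaRect(q),np.median(p[m,2]))
    # bar
    m=(p[:,0]>.5)&(p[:,0]<.64)&(p[:,1]>-.12)&(p[:,1]<.19)&(p[:,2]>.13)&(p[:,2]<.27)&(hsv[:,1]<60)
    q=p[m]; 
    A=np.c_[np.ones(len(q)),q[:,1]]
    fx=np.linalg.lstsq(A,q[:,0],rcond=None)[0]; fz=np.linalg.lstsq(A,q[:,2],rcond=None)[0]
    print(n,"bar",m.sum(),"x",fx,"z",fz,"res",np.std(q[:,0]-A@fx),np.std(q[:,2]-A@fz))
```

```text
top 0.004 250 a [-23. -11.  24.] b [-35.  -6.  43.] rgb [169.   78.5  60.5]
top 0.035 116 a [-6.  1.  9.] b [-49. -22.  57.] rgb [151.5  45.   30. ]
top 0.06 40 a [-12.   3.  12.] b [-7. -0.  9.] rgb [198.5 206.5 206. ]
top 0.08 6 a [-12. -12. -10.] b [-6.  3. 12.] rgb [63.  49.5 48.5]
top 0.1 5 a [-12. -12. -12.] b [-6. -1.  5.] rgb [60. 54. 54.]
top 0.12 9 a [-12.   7.  12.] b [-9. -7.  3.] rgb [77. 76. 71.]
top 0.14 14 a [-14. -12.  13.] b [-13.  -8.  22.] rgb [85.5 83.  71.5]
top 0.16 32 a [-15. -12.  18.] b [-13.   3.  19.] rgb [104.  107.5  99.5]
top 0.186 27 a [-6. -4.  7.] b [-11.  -9.  16.] rgb [128. 117.  66.]
top 0.215 80 a [-5.  1.  7.] b [-9.  4. 18.] rgb [240.5 230.   29. ]
top base 4458 ((558.7725219726562, -12.23101806640625), (190.9430389404297, 521.6636352539062), 5.883026599884033) 0.018533267598865977
top bar 465 x [0.56349484 0.059559  ] z [0.20343719 0.13086922] res 0.0019553396875864066 0.004914611100833589
side 0.004 211 a [-24.  -7.  19.] b [-34.   4.  40.] rgb [117.  48.  37.]
side 0.02 55 a [-9. -5.  0.] b [-26.   2.  29.] rgb [83. 31. 25.]
side 0.035 171 a
[... 166 characters left out ...]
 17.] rgb [ 97. 102. 104.]
side 0.1 47 a [-16. -12.   5.] b [-7.  3. 15.] rgb [ 97. 103. 104.]
side 0.12 81 a [-15. -10.  14.] b [-9. -2. 15.] rgb [ 98. 104. 104.]
side 0.14 99 a [-16. -12.  13.] b [-14.  -3.  20.] rgb [100. 105. 105.]
side 0.16 107 a [-16. -12.  10.] b [-14.  -2.  19.] rgb [100. 105. 105.]
side 0.186 104 a [-10.  -6.   2.] b [-13.  -2.  15.] rgb [137. 119.  41.]
side 0.215 20 a [-7. -3.  4.] b [-9.  3. 16.] rgb [252. 233.  97.]
side base 1270 ((599.827880859375, -22.601959228515625), (523.5243530273438, 182.74581909179688), 87.31023406982422) 0.017514955477516914
side bar 428 x [0.56165446 0.05448864] z [0.19644058 0.12269522] res 0.0017612026830994673 0.0065734515305957975
```

The strap is on the −x side with yaw ≈ +23°, so the throat faces away from the robot. The bar yaw is ≈ −3.3° and its slope ≈ 0.127. I'll refine both with wrist views.

```bash
cat >> h.py <<'E'
def down(yaw,flip=1):  # tool y = flip*(cos yaw, sin yaw), z down
    y=flip*np.array([np.cos(yaw),np.sin(yaw),0]); z=np.array([0,0,-1.]); return np.c_[np.cross(y,z),y,z]
E
python3 - <<'E'
from h import *
ci=camrig.camera_info("wrist"); T=np.array(read_tool_rot()); o=-np.array(ci["R"]).T@ci["t"]
print("cam in tool",T.T@(o-read_position()),"axes in tool",np.round(T.T@np.array(ci["R"]).T,3),ci["camera_matrix"],ci["k1"])
for f in(1,-1):
  for yaw in(23,-3.3):
    for p in((.4285,.0835,.40),(.56,.09,.40)):
      print(f,yaw,p,np.round(manip.solve_ik(p,down(np.radians(yaw),f)),1))
print(read_time_s())
E
```

```text
cam in tool [ 0.07242246  0.00116389 -0.1425177 ] axes in tool [[ 0.001 -0.959 -0.282]
 [ 1.     0.001 -0.   ]
 [ 0.    -0.282  0.959]] [[308.03371096   0.         322.81199147]
 [  0.         308.03371096 196.75590767]
 [  0.           0.           1.        ]] -0.0025026784853403677
1 23 (0.4285, 0.0835, 0.4) [  9.5  -2.3 104.   -0.   78.3 -13.5]
1 23 (0.56, 0.09, 0.4) [  7.9  10.7  89.8  -0.   79.5 -15.1]
1 -3.3 (0.4285, 0.0835, 0.4) [  9.5  -2.3 104.   -0.   78.3  12.8]
1 -3.3 (0.56, 0.09, 0.4) [ 7.9 10.7 89.8 -0.  79.5 11.2]Traceback (most recent call last):
  File "<stdin>", line 7, in <module>
    return _wrapfunc(a, 'round', decimals=decimals, out=out)
    return _wrapit(obj, method, *args, **kwds)
    result = getattr(arr, method)(*args, **kwds)
TypeError: unsupported operand type(s) for *: 'NoneType' and 'float'
```

Run:
```python
from h import *
for i,(p,yaw) in enumerate([((.56,.08,.40),-3.3),((.50,.08,.40),-3.3),((.4285,.0835,.38),23),((.4285,.045,.36),23)]):
    manip.goto(p,down(np.radians(yaw))); manip.wait(.15)
    ci,im,d=cap("wrist"); np.savez(f"w{i}.npz",im=im,d=d,**ci); save(f"pics/w{i}.png",im)
    print(read_time_s())
a=[cv2.imread(f"pics/w{i}.png") for i in(0,2)]
cv2.imwrite("pics/wa.png",cv2.resize(np.vstack(a),(480,600)))
```

```text
2.4
2.95
3.6417
4.1333
```

View pics/wa.png

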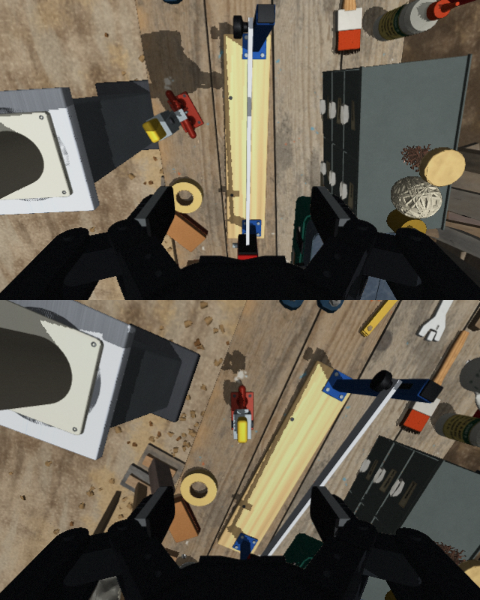

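In w0 (top half) the bar runs vertically at u≈330 in full pixels. In w2 (bottom half) the grip sits at about (322,170) with the cleat nearly aligned behind it, so yaw 23° is close. Now I'll take precise numbers from these pairs.

Run:
```python
from h import *
def ld(i):
    z=np.load(f"w{i}.npz"); return {k:z[k] for k in("camera_matrix","k1","R","t")},z["im"],z["d"]
C=[]
for i in(0,1):
    ci,im,d=ld(i); v,u=np.nonzero(d>0); p=pts(ci,np.c_[u,v],d[v,u])
    yy=p[:,1]
    m=(abs(p[:,0]-(.5625+.057*yy))<.015)&(yy>-.10)&(yy<.18)&(p[:,2]>.15)&(p[:,2]<.26)
    q=p[m];U=u[m];V=v[m]
    rows=[];
    for r in np.unique(V):
        s=V==r; z=q[s,2]; top=z>z.max()-.004
        rows.append([np.mean(U[s][top]),r,np.mean(q[s][top,0]),np.mean(q[s][top,1]),np.median(z[top]),top.sum(),np.ptp(q[s][top,0])])
    rows=np.array(rows); fx=np.polyfit(rows[:,3],rows[:,2],1); fz=np.polyfit(rows[:,3],rows[:,4],1)
    print(i,"bar x",fx,"z",fz,"res",np.std(rows[:,2]-np.polyval(fx,rows[:,3])),np.std(rows[:,4]-np.polyval(fz,rows[:,3])),"w",np.median(rows[:,5:],0), "at .088:",np.polyval(fx,.088),np.polyval(fz,.088))
    # image line of top edge centre + ray triangulation
    C.append((ci,np.polyfit(rows[:,1],rows[:,0],1)))
    hsv=cv2.cvtColor(im,cv2.COLOR_RGB2HSV)[v,u]
    b=(abs(p[:,2]-.018)<.006)&(p[:,0]>.5)&(p[:,0]<.63)&(p[:,1]>-.28)&(p[:,1]<.26)&(hsv[:,0]>12)&(hsv[:,0]<35)&(hsv[:,1]>60)&(hsv[:,2]>120)
    rr,l=p[b],0
    for yc in(-.1,0,.1,.15):
        s=rr[abs(rr[:,1]-yc)<.01]; 
        if len(s): print("   base at y",yc,np.round(np.percentile(s[:,0],[2,98]),4),len(s))
    print("   base ymax",np.percentile(rr[:,1],99.5))
    red=((hsv[:,0]<6)|(hsv[:,0]>174))&(hsv[:,1]>150)&(p[:,2]>.15)&(p[:,0]>.5)
    print("   stop n",red.sum(),"y",np.round(np.percentile(p[red,1],[3,50,97]),4) if red.sum() else "")
    bl=(hsv[:,0]>100)&(hsv[:,0]<125)&(hsv[:,1]>150)&(abs(p[:,0]-.57)<.05)&(p[:,2]<.026)&(p[:,2]>.015)
    for s in(1,-1):
        k=bl&(s*p[:,1]>0)
        if k.any(): print("   blue plate y",s,np.round(np.percentile(p[k,1],[2,98]),4),"x",np.round(np.percentile(p[k,0],[2,98]),4))
# triangulate edge line: intersect planes spanned by image lines
N=[]
for ci,l in C:
    uv=np.array([[np.polyval(l,v),v] for v in(80,220)]); o,q=rays(ci,uv); D=np.c_[q,[1,1]]@ci["R"]; n=np.cross(D[0],D[1]); n/=np.linalg.norm(n); N.append((n,n@o))
A=np.array([N[0][0][[0,2]],N[1][0][[0,2]]])
for y in(.05,.088,.13,-.1):
    print("tri",y,np.linalg.solve(A,[N[k][1]-N[k][0][1]*y for k in(0,1)]))
G=[]
for i in(2,3):
    ci,im,d=ld(i); H,S,V=cv2.split(cv2.cvtColor(im,cv2.COLOR_RGB2HSV)); v,u=np.nonzero(d>0); p=pts(ci,np.c_[u,v],d[v,u])
    near=np.hypot(p[:,0]-.4285,p[:,1]-.083)<.075
    y=near&(H[v,u]>20)&(H[v,u]<35)&(S[v,u]>150)&(p[:,2]>.16)
    zt=np.percentile(p[y,2],90); t=y&(p[:,2]>zt-.004)
    print(i,"grip top z",zt,"rect",cv2.minAreaRect((p[t,:2]*1000).astype(np.float32)),"mean",p[t].mean(0))
    G.append((ci,[u[t].mean(),v[t].mean()]))
    r=near&((H[v,u]<6)|(H[v,u]>174))&(S[v,u]>140)&(p[:,2]<.06)
    h=r&(p[:,2]>.035)
    print("   cleat base rect",cv2.minAreaRect((p[r,:2]*1000).astype(np.float32)))
    e=p[h,:2]-p[h,:2].mean(0); w=np.linalg.svd(e,full_matrices=False)[2][0]; print("   horn dir deg",np.degrees(np.arctan2(w[1],w[0])),h.sum(), "span",np.ptp(e@w))
P=[]
for ci,uv in G:
    o,q=rays(ci,uv); D=np.append(q[0],1)@ci["R"]; P.append((o,D/np.linalg.norm(D)))
(o1,d1),(o2,d2)=P; s=np.linalg.lstsq(np.c_[d1,-d2],o2-o1,rcond=None)[0]; print("grip top tri",o1+d1*s[0],o2+d2*s[1])
```

```text
0 bar x [0.05794637 0.56405404] z [0.13180707 0.20479761] res 0.00024407426541543986 0.0003582888825609431 w [5.00000000e+00 4.90845238e-03] at .088: 0.5691533166254154 0.216396635878617
   base at y -0.1 [0.5115 0.6067] 425
   base at y 0 [0.5173 0.6119] 505
   base at y 0.1 [0.5245 0.6177] 608
   base at y 0.15 [0.5266 0.6207] 646
   base ymax 0.23893312362670416
   stop n 280 y [-0.1512 -0.1432  0.2427]
   blue plate y 1 [0.1943 0.2423] x [0.5682 0.6157]
   blue plate y -1 [-0.2349 -0.1967] x [0.5431 0.5905]
1 bar x [0.05757401 0.56375794] z [0.13162254 0.20478115] res 0.00029746920800272146 0.00036447599007471607 w [6.00000000e+00 5.17741577e-03] at .088: 0.5688244533554284 0.21636392907414628
   base at y -0.1 [0.5107 0.6064] 388
   base at y 0 [0.518  0.6117] 467
   base at y 0.1 [0.5238 0.5998] 573
   base at y 0.15 [0.5271 0.6047] 624
   base ymax 0.24084556557566064
   stop n 232 y [-0.1532 -0.1441  0.0971]
   blue plate y 1 [0.1953 0.2422] x [0.5681 0.6085]
   blue plate y -1 [-0.2354 -0.1957] x [0.5427 0.5746]
tri 0.05 [0.56700255 0.20955852]
tri 0.088 [0.56920794 0.214509
[... 170 characters left out ...]
30.80766487121582), 21.855382919311523) mean [0.42881336 0.09036681 0.24407432]
   cleat base rect ((424.4945373535156, 95.44331359863281), (49.0316276550293, 97.38522338867188), 23.7308406829834)
   horn dir deg -66.18972489566208 286 span 0.04520722047042819
3 grip top z 0.21994823489372 rect ((432.2288513183594, 56.3672981262207), (101.99513244628906, 71.64920043945312), 58.59524154663086) mean [0.42837064 0.0865131  0.23583716]
   cleat base rect ((429.2524108886719, 84.71541595458984), (48.452392578125, 119.70651245117188), 22.64434814453125)
   horn dir deg -67.11181113301872 380 span 0.11046549938207524
grip top tri [0.43595249 0.0801838  0.24341665] [0.43341462 0.08022735 0.24309403]
```

Run:
```python
from h import *
def ld(i):
    z=np.load(f"w{i}.npz"); return {k:z[k] for k in("camera_matrix","k1","R","t")},z["im"],z["d"]
c=[];P=[]
for i in(2,3):
    ci,im,d=ld(i); H,S,V=cv2.split(cv2.cvtColor(im,cv2.COLOR_RGB2HSV)); v,u=np.nonzero(d>0); p=pts(ci,np.c_[u,v],d[v,u])
    t=(np.hypot(p[:,0]-.4285,p[:,1]-.083)<.04)&(H[v,u]>20)&(H[v,u]<35)&(S[v,u]>150)&(abs(p[:,2]-.22)<.005)
    r=cv2.minAreaRect((p[t,:2]*1000).astype(np.float32)); print(r,np.median(p[t,2])); c.append(np.array(r[0])/1e3)
    o,q=rays(ci,[u[t].mean(),v[t].mean()]); D=np.append(q[0],1)@ci["R"]; P.append((o,D/np.linalg.norm(D)))
(o1,d1),(o2,d2)=P; s=np.linalg.lstsq(np.c_[d1,-d2],o2-o1,rcond=None)[0]; print("tri",o1+d1*s[0],o2+d2*s[1])
g=np.mean(c,0); print("g",g)
assert np.linalg.norm(g-[.428,.084])<.006
R=down(np.radians(23.2))
manip.goto([*g,.27],R); manip.move_linear([*g,.186],rate=.08,f_stop=6); print(read_position(),read_wrist_force())
manip.close(60); manip.wait(.2); print("w",read_width(),read_finger_force(),read_wrist_force(),read_wrist_torque())
manip.move_linear([*g,.236],rate=.1); manip.wait(.3)
print("w",read_width(),read_wrist_force(),read_wrist_torque(),read_time_s())
ci,im,d=cap("side"); np.savez("s1.npz",im=im,d=d,**ci); save("pics/s1.png",im)
cv2.imwrite("pics/s1z.png",cv2.resize(im[80:260,190:380,::-1],None,fx=3.3,fy=3.3,interpolation=2))
```

```text
((427.7974548339844, 89.5385513305664), (13.043689727783203, 30.098417282104492), 25.005395889282227) 0.2184106640988127
((427.3177795410156, 89.18128967285156), (13.078661918640137, 31.020626068115234), 23.64566993713379) 0.21830429637283816
tri [0.42781252 0.08918978 0.21474342] [0.42745248 0.08921114 0.21470855]
g [0.42755762 0.08935992]
[0.42793317 0.08942949 0.18643424] [ 1.17711054 -0.28816466 -0.08227093]
w 0.013014508745357067 59.20594811439514 [-0.39435557  0.02238181  3.4891097 ] [-0.04171025  0.05592945 -0.00034495]
w 0.013052592494131366 [ 1.25896007 -0.17359311 -3.47228408] [0.04118072 0.00906298 0.02359752] 7.6167
```

View pics/s1z.png

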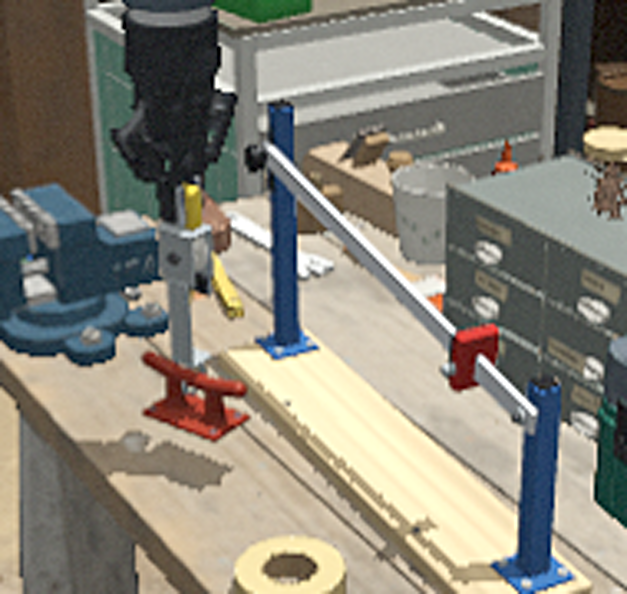

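The hanger is held upright (13 mm grip width, about 0.35 kg) and hangs vertically below the fingers near (190,300). Next I move it in front of the bar and insert.

Run:
```python
from h import *
yaw=np.radians(-3.3); R=down(yaw); ex=np.array([np.cos(yaw),np.sin(yaw),0])
p=np.array(read_position()); manip.move_linear([p[0],p[1],.31],rate=.15)
T=np.array([.569,.088,.3055]); manip.goto(T-.09*ex,R); manip.wait(.2)
print(read_position(),read_wrist_force())
s=manip.move_linear(T,rate=.06,f_stop=5); manip.wait(.2)
print(s,read_position(),read_wrist_force(),read_wrist_torque(),read_time_s())
for n in("side","wrist"):
    ci,im,d=cap(n); np.savez(f"{n}2.npz",im=im,d=d,**ci)
    if n=="side": a=cv2.resize(im[100:210,250:360],(590,590),interpolation=2)
cv2.imwrite("pics/s2z.png",a[:,:,::-1])
```

```text
[0.47825953 0.09311612 0.3052638 ] [ 0.99498754  0.12827789 -3.18192632]
False [0.5688621  0.08803175 0.30560295] [ 0.77570612  0.527656   -2.75105932] [ 0.00036191 -0.03744267 -0.04113243] 10.8667
```

View pics/s2z.png

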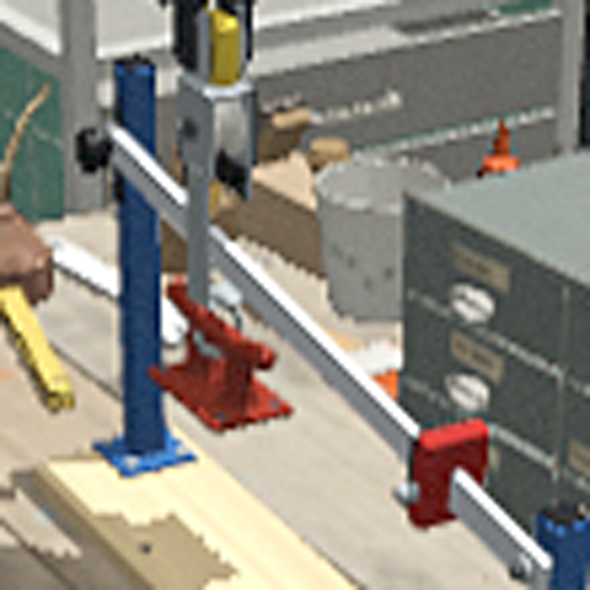

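The bar passes through the throat behind the strap (around (205,240) in the crop), with no contact. I'll lower in small steps and watch the forces.

Run:
```python
from h import *
p0=np.array(read_position()); p0[:2]=[.569,.088]
for z in (.290,.284,.278,.272,.267,.263,.260):
    s=manip.move_linear([p0[0],p0[1],z],rate=.03,f_stop=12)
    print(z,s,np.round(read_position(),4),np.round(read_wrist_force(),2),np.round(read_wrist_torque(),2),round(read_time_s(),2))
    f=np.array(read_wrist_force())
    if s or np.hypot(f[0],f[1])>6: break
```

```text
0.29 False [0.5691 0.088  0.29  ] [-0.39  0.46 -2.91] [ 0.04 -0.01 -0.03] 11.63
0.284 False [0.5681 0.088  0.2835] [-3.68  0.51 -1.63] [0.07 0.96 0.01] 11.98
0.278 False [0.5686 0.088  0.2774] [-5.16  0.29 -2.21] [ 0.1   0.96 -0.03] 12.33
0.272 False [0.5686 0.088  0.2714] [-3.81  1.28 -5.21] [ 0.13  0.86 -0.02] 12.68
0.267 False [0.5687 0.088  0.2666] [-3.31  0.48 -4.6 ] [0.13 1.04 0.03] 13.0
0.263 False [0.5687 0.088  0.2628] [-5.17  0.67 -4.62] [ 0.12  1.17 -0.03] 13.28
0.26 False [0.5688 0.088  0.26  ] [-4.29  0.21 -2.99] [0.22 1.2  0.03] 13.53
```

Run:
```python
from h import *
def rep(z,s): print(z,s,np.round(read_position(),4),np.round(read_wrist_force(),2),np.round(read_wrist_torque(),2),round(read_time_s(),2))
x=.5680; manip.move_linear([x,.088,.260],rate=.02); manip.wait(.1); rep("shift",0)
f0=read_wrist_force()[2]
for z in np.arange(.258,.2445,-.002):
    s=manip.move_linear([x,.088,z],rate=.015,f_stop=6); rep(z,s)
    if s or read_wrist_force()[2]>4: break
manip.wait(.3); rep("rest",0)
ci,im,d=cap("side"); np.savez("s3.npz",im=im,d=d,**ci)
cv2.imwrite("pics/s3z.png",cv2.resize(im[110:210,250:350,::-1],(590,590),interpolation=2))
```

```text
shift 0 [0.5684 0.088  0.26  ] [-1.15  0.89 -5.55] [0.11 0.31 0.02] 13.88
0.258 True [0.5682 0.088  0.2584] [ 1.24 -0.51  2.53] [-0.   -0.26  0.04] 14.09
rest 0 [0.5682 0.088  0.2582] [3.23 0.07 6.09] [-0.04 -0.67 -0.06] 14.39
```

View pics/s3z.png

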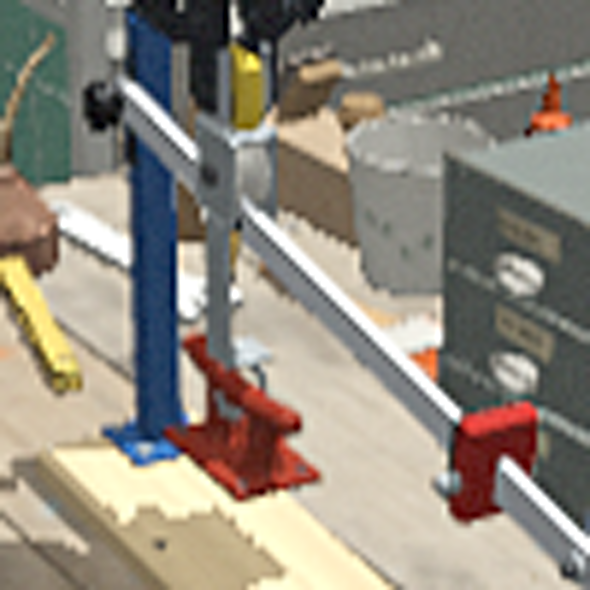

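The roller is close to the bar, with a bar load of about 9.5 N and a side force that changed sign. I'll trim x, ease down in 0.5 mm steps, and check for slip in the grip.

Run:
```python
from h import *
def rep(z,s): print(z,s,np.round(read_position(),4),np.round(read_wrist_force(),2),np.round(read_wrist_torque(),2),round(read_time_s(),2))
def cz(f):
    z=np.load(f); ci={k:z[k] for k in("camera_matrix","k1","R","t")}; im=z["im"]; d=z["d"]; H,S,V=cv2.split(cv2.cvtColor(im,cv2.COLOR_RGB2HSV))
    m=((H<6)|(H>174))&(S>140); m[:,325:]=0; m[:,:225]=0; m[:150]=0; m[235:]=0
    p=maskpts(ci,im,d,m); p=p[(p[:,1]>.0)&(p[:,1]<.16)&(p[:,2]>.02)]
    m=(H>20)&(H<35)&(S>170)&(V>110);m[:,325:]=0; m[:,:225]=0;m[200:]=0
    g=maskpts(ci,im,d,m); g=g[(g[:,1]>.06)&(g[:,1]<.12)&(g[:,2]>.2)]
    print(f,"cleat z pct",np.round(np.percentile(p[:,2],[2,50,98]),4),np.round(p[:,:2].mean(0),4),len(p),"grip",np.round(np.percentile(g[:,2],[3,50]),4),len(g))
cz("s1.npz");cz("side2.npz");cz("s3.npz")
manip.move_linear([.5686,.088,.2582],rate=.02); manip.wait(.3); rep("shift",0)
for z in np.arange(.2578,.2535,-.0005):
    manip.move_linear([.5686,.088,z],rate=.01,f_stop=6); manip.wait(.15); rep(round(z,4),0)
    if read_wrist_force()[2]>8: break
```

```text
s1.npz cleat z pct [0.0515 0.0594 0.0984] [0.423  0.0781] 353 grip [0.2374 0.2506] 41
side2.npz cleat z pct [0.1218 0.13   0.1693] [0.5613 0.0737] 269 grip [0.3062 0.325 ] 58
s3.npz cleat z pct [0.0745 0.0815 0.1207] [0.5607 0.0737] 257 grip [0.259  0.2745] 46
shift 0 [0.5686 0.088  0.2583] [-0.54 -0.71  3.61] [0.05 0.02 0.03] 15.03
0.2578 0 [0.5686 0.088  0.2578] [0.34 0.69 3.68] [ 0.06  0.02 -0.02] 15.43
0.2573 0 [0.5686 0.088  0.2572] [-0.65  0.02  2.27] [ 0.11 -0.09 -0.06] 15.82
0.2568 0 [0.5685 0.0879 0.2563] [ 1.84  0.55 -2.82] [ 0.03 -0.37 -0.01] 16.23
0.2563 0 [0.5685 0.088  0.256 ] [ 2.38  0.02 -4.89] [-0.05 -0.45 -0.01] 16.62
0.2558 0 [0.5685 0.088  0.2558] [ 1.73 -0.67 -3.42] [-0.06 -0.31  0.04] 17.02
0.2553 0 [0.5685 0.088  0.2553] [ 1.02  0.38 -2.8 ] [-0.08 -0.17  0.01] 17.43
0.2548 0 [0.5687 0.088  0.2551] [-0.94 -1.16  3.07] [-0.06  0.18  0.06] 17.82
0.2543 0 [0.5688 0.0879 0.255 ] [-1.91 -0.16  6.36] [-0.16  0.35 -0.04] 18.23
0.2538 0 [0.5688 0.088  0.2549] [-2.67 -0.48  8.72] [-0.21  0.59  0.02] 18.62
```

The keeper force peaked and dropped at z≈.257, and then the roller seated firmly at .255, so the keeper snapped shut as expected. Next: relieve the load, release, and watch it roll.

Run:
```python
from h import *
manip.move_linear([.5686,.088,.2551],rate=.01); manip.wait(.2)
print(np.round(read_wrist_force(),2),np.round(read_position(),4))
manip.gripper_open(); print("open",read_width(),read_time_s())
def loc():
    ci,im,d=cap("top"); H,S,V=cv2.split(cv2.cvtColor(im,cv2.COLOR_RGB2HSV))
    p=maskpts(ci,im,d,((H>20)&(H<35)&(S>150)&(V>110))); p=p[(abs(p[:,0]-.565)<.04)&(p[:,1]>-.2)&(p[:,1]<.13)&(p[:,2]>.2)]
    return np.round(np.median(p,0),3) if len(p) else None
for k in range(8): print(round(read_time_s(),2),loc()); manip.wait(.5)
ci,im,d=cap("side"); np.savez("s4.npz",im=im,d=d,**ci)
cv2.imwrite("pics/s4z.png",cv2.resize(im[100:280,250:390,::-1],None,fx=3.3,fy=3.3,interpolation=2))
```

```text
[-0.21 -0.11  2.42] [0.5687 0.088  0.2551]
open 0.08527388331916662 19.8
19.8 [0.565 0.049 0.283]
20.35 [0.564 0.014 0.278]
20.9 [ 0.56  -0.023  0.274]
21.45 [ 0.557 -0.058  0.268]
22.0 [ 0.555 -0.092  0.265]
22.55 [ 0.554 -0.118  0.261]
23.1 [ 0.555 -0.12   0.261]
23.65 [ 0.555 -0.12   0.261]
```

View pics/s4z.png

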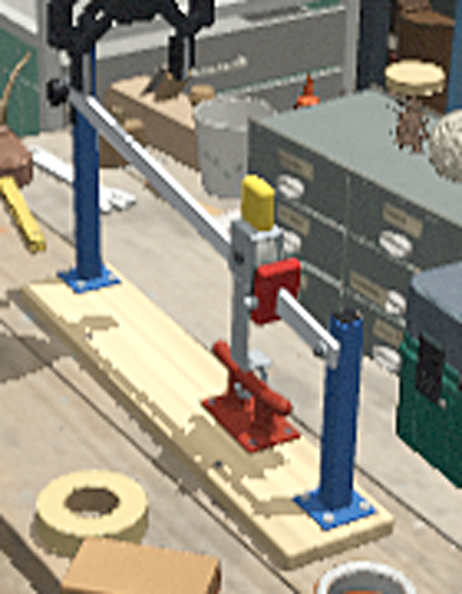

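The hanger hangs upright against the red stop (at about (275,290) in the crop), about 22 mm uphill of its face and at rest. The surrounding objects are where they were. I'll retract straight up and hand in.

Run:
```python
from h import *
manip.move_linear([.5686,.088,.36],rate=.12); manip.wait(1.5)
ci,im,d=cap("top"); H,S,V=cv2.split(cv2.cvtColor(im,cv2.COLOR_RGB2HSV))
p=maskpts(ci,im,d,((H>20)&(H<35)&(S>150)&(V>110))); p=p[(abs(p[:,0]-.565)<.04)&(p[:,1]>-.2)&(p[:,1]<.13)&(p[:,2]>.2)]
print(np.median(p,0),read_wrist_force(),read_time_s())
print(manip.hand_in())
```

```text
[ 0.55516136 -0.11981968  0.26036711] [ 0.81872141 -0.11378365 -0.23046672] 26.825
the job is handed in; nothing more can be done
None
```

The job is handed in at 27 s: the hanger rolled down to the red stop by itself and hangs there at rest; the keeper's snap under the bar was felt in the force readings, not seen.

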